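# Open a tight jar in the bench jar holder

### The arm

A 6-joint arm with a two-finger parallel gripper is mounted at the origin on the work surface. World frame = base frame: x ahead of the robot, y to its left, z up, the work surface at z = 0. Lengths are in mm, angles in rad, forces in N, time in s.
With the tool pointing down it reaches from about 300 to 850 mm from the base axis. Payload 5.4 kg.
Tool frame: the origin (TCP) lies midway between the tips of the shut fingers; the grasp point (between the pads) lies 19 mm behind it; x points along the fingers, y is the direction in which the jaws open and shut, and the axes are right-handed (so a half turn about x gives the same grasp; the last joint's range is limited). The gripper opens to 85 mm and grips with 20 to 120 N. Pads are 22 mm wide; open, the fingers measure 114 mm over their backs; the gripper's body (76 mm by 85 mm) begins 54 mm behind the grasp point. The pads swing forward as they close: fully open they stand 13 mm farther back than shut.
Start: joints at [0.949, 0.158, 1.597, -0, 1.386, -0.21], TCP at [230.157, 526.91, 231.299] pointing down, gripper open.
Joint ranges: [-2.91, 2.91], [-0.94, 2.29], [0.18, 2.7], [-1.29, 4.43], [0.17, 2.64], [-3, 3]. Speed limits (rad/s): [2.57, 2.57, 3.14, 3.14, 3.14, 3.14].

### API

Orientations are given as [roll, pitch, yaw] about the fixed x, y, z axes, in that order (R = Rz(yaw) Ry(pitch) Rx(roll)).
In Python, from station import status, cams, workorder, spotter gives the robot as it stands.
- The arm moves only by the tool jog_arm, never from a script. Its argument "series" is a list of rows, each a list of 6 numbers: the shift along the tool's x, y, z in mm, then the turn, a rotation vector about the tool's x, y, z in rad. A call has exactly 8 rows; each row is the pose to reach, as a shift and turn from the pose commanded when the call began, along the tool's axes at that moment; what a row does not reach only later rows make up. A row lasts 1/10 s, in which the tool goes at most 50 mm and 8.59 degrees, less where a joint would pass 70% of its speed; a pose out of reach is approached as far as the arm can. A call with a gripper value outside its range is refused whole. "hand" is the opening, from 0 (shut) to 1 (fully open), set as the call begins (left out, the last holds). The fingers move at their own pace and stop on an object; "grip_force" is the grip in N (left out, the last holds). Time passes only in rows, so rows that repeat a pose let the fingers close, or fill a call up. It gives the time, the measured TCP pose, the force and the opening at its end, in the units of the state.
- status.sense(): the state, without advancing time (a new reading comes with each control period).
- cams.get_image(name): name is "side" or "top"; returns the picture (480x640x3 uint8, blue, green, red); there is no depth.
- cams.camera_info(name): a dict with "camera_matrix" (3x3 intrinsics, pixels), "k1" (the pictures are not rectified: a ray, as slopes to the right and down, at radius r is drawn at 1 + k1 r^2 times it, then the intrinsics apply), "pose" (4x4, takes a point from camera to world coordinates). Camera axes: x right, y down, z forward; pixel columns grow to the right and rows downward; lengths in mm; the calibration is good to about 2 mm. A picture is of the moment at which its call begins. camera_info takes no time and is no camera call.
- workorder.job_done(): hands the job in, once; it reports no verdict.
Trained networks look in the newest picture that a camera, given by its name, has taken for a name from the list of things; names that differ only in an ending like _2 or _b are one class to them, and where a whole thing is asked for, a point or a joint stands for the part that bears it (a point fixed in the world has none). Each returns a list of dicts, best first, with "confidence" (0 to 1); they miss things now and then, are a little off and sometimes report something else, mostly with a low value. They report only what shows in the picture. A call takes as long as a camera call.
- spotter.cut_out(target, camera): "mask" (480x640 bool, what is visible of it) and "point" ([row, column] in pixels, amid what is visible of it).
- spotter.mark_of(target, camera): "point" ([row, column] in pixels: a listed point, or the origin of a listed thing).
The state is a dict: "clock": time; "qpos": joint angles; "qd": joint speeds; "joint_torque": joint torques, N m; "eef_pos": TCP position; "ee_rot": TCP orientation; "ft_force": force on the tool from outside, world axes, zero at the start; "moment": the same for the moment, N m; "finger_gap": opening from 0.0 (shut) to 1.0 (fully open).
Only numpy, scipy, OpenCV 4.12 (cv2) and the standard library are available. Lean on these libraries where they do the work, as an engineer would, in place of code of your own. Each camera call takes 0.05 s, during which the arm holds its last target.

### The job

Open the square amber jar: stand it upright and fully down in the square pocket of the jar holder, cap still tight, so that it cannot turn, and then unscrew its cap anticlockwise, about a quarter turn, stopping when the threads let go. Finish holding the cap level in the gripper, about 2 cm clear above the mouth of the jar and over it, and do not put it down or let go; the jar stays fully down in the pocket. Leave the other things on the bench where they are.

Things in the scene. Friction and masses are not known exactly. Their poses are not given: they have to be found in the camera images.
- jar_mid (a point): the square jar to be opened: amber glass, loose, 0.2 to 0.32 kg. Body 56 x 56 square and 70 tall, flat shoulder at 70 above its foot, round neck 41 across up to the rim, which lies 98 above the foot. This point is the middle of the body, 35 above the foot; z up, x and y square to the side faces
- cap_mid (a point): white ribbed cap of the square jar, about 0.04 kg: round, 56 across, 22 tall. This point is its centre on its axis (z up), 11 above its lower edge. Screwed tight it is 57 above jar_mid: lower edge 11 above the jar's flat shoulder, top 103 above the jar's foot. Tight: breaking it loose takes some 0.2 to 0.5 N m, more than the jar's friction on the bench resists; the jar can be carried by it
- jar_rim (a point): centre of the square jar's mouth, 98 above its foot; z up. Three lugs in the cap sit under three sloping threads on the neck. The cap is free after 64 degrees anticlockwise (from above) relative to the jar, then lifts straight off; it need not rise while turning. Not lifted, it meets a stop at about 100 degrees. Lifted too early it takes the jar along. In the pocket the jar itself gives up to 8 degrees
- pocket (a point): the jar holder, fixed on the bench: grey plastic block 96 x 96, top 50 above the bench, on a flange 128 x 96 x 8 with four screws. It has one square pocket, 60 x 60 inside, open on top, 40 deep, its upper edge chamfered 7 all round. This point is the middle of the pocket's floor, 10 above the bench; z up, x and y square to the pocket's walls. A fully seated jar has jar_mid 35 above this point
- round_jar: bystander: round amber glass jar with the same white cap, body 58 across, 103 tall; origin under its foot
- beaker: bystander: clear glass beaker, 68 across, 88 tall; origin under its foot
- pen: bystander: marker pen lying down, 137 long, 18 high; origin under its middle, x along it
- tip_box: bystander: blue pipette-tip box with clear lid, 84 x 122 x 65; origin under its middle
- foil_jar: bystander: clear round jar with a foil top, 68 across, 117 tall; origin under its foot
- wash_bottle: bystander: white wash bottle with red top and bent spout, 64 across, 182 tall; origin under its foot
- tube_rack: bystander: red tube rack 100 x 200 x 50 with capped tubes up to 79 high; origin under its middle
- dishes: bystander: stack of three clear culture dishes, 92 across, 45 tall; origin under its middle

How it is judged (in metres and radians):
On the way:
1. the jar stands upright and fully down in the pocket, its cap still tight (z of jar_mid in the frame of pocket between 0.031 and 0.039 m and horizontal distance between jar_mid and pocket below 0.006 m and angle between jar_mid's own z axis and vertical below 0.06 rad and z of cap_mid in the frame of jar_mid below 0.0595 m and angle between the x axis of cap_mid and the x axis of jar_mid, either way round below 0.25 rad), for 0.2 s.
At the end, for the whole second after the job is handed in: jar upright (3.5 deg) and fully down in the pocket (4 mm); cap held still by the fingers alone, level (8 deg), its lower edge 3 to 44 mm above the jar's rim, within 15 mm of the jar's axis, turned 57 to 123 deg from tight (not spun on after the threads let go) (z of jar_mid in the frame of pocket between 0.031 and 0.039 m and horizontal distance between jar_mid and pocket below 0.006 m and angle between jar_mid's own z axis and vertical below 0.06 rad and z of cap_mid in the frame of jar_mid between 0.077 and 0.118 m and horizontal distance between cap_mid and jar_mid below 0.015 m and angle between cap_mid's own z axis and vertical below 0.15 rad and angle between the x axis of cap_mid and the x axis of jar_mid, either way round above 1 rad and contact force between cap and the fingers above 1 N and contact force between cap and jar below 0.05 N and linear speed of cap below 0.03 m/s); the arm keeps its last pose, push and grip.
It fails at once if the cap is loosened while the jar is not down in the holder's pocket (z of cap_mid in the frame of jar_mid above 0.061 m and (z of jar_mid in the frame of pocket above 0.045 m or horizontal distance between jar_mid and pocket above 0.015 m)).
It fails at once if the jar is tipped over (more than about 35 degrees) (angle between jar_mid's own z axis and vertical above 0.6 rad).
It fails at once if another thing on the bench is shifted by more than 30 mm or knocked over (distance of any of round_jar, beaker, pen, tip_box, foil_jar, wash_bottle, tube_rack, dishes from where it was at the start of the episode above 0.03 m or angle between any of round_jar, beaker, tip_box, foil_jar, wash_bottle, tube_rack, dishes's own z axis and vertical above 0.4 rad).
It also fails if it takes over 48 s, if anything falls off the work surface, if the arm or the gripper's body presses on something with over 40 N, if the wrist force passes 120 N, or if a joint passes its speed limit or range.

## Working session

There is one attempt and no reset: what is moved stays moved. The work goes in short steps, Python scripts to look and compute and a tool call to move; the robot and the scene stay as the last step left them, time stands still between calls to the robot, and variables do not carry over. Pictures are saved under pics/ and viewed, and the job is handed in when it is done.

Besides the shell and the picture viewer there is one more tool, called after "Emit:" as name(argument=value, ...) on one line, values as JSON. jog_arm: Moves the arm, as the interface text tells. Its arguments: {"type":"object","properties":{"series":{"type":"array"},"hand":{"type":"number"},"grip_force":{"type":"number"}},"required":["series"]}

```bash
mkdir -p pics; ls
python3 - <<'E'
from station import status,cams,spotter
import cv2,numpy as np
print(status.sense())
for n in ("side","top"):
    im=cams.get_image(n); cv2.imwrite(f"pics/{n}0.png",im)
    c=cams.camera_info(n); print(n,c)
    for t in ("jar_mid","cap_mid","jar_rim","pocket"):
        print(t,[(r["point"],round(r["confidence"],2)) for r in spotter.mark_of(t,n)])
E
```

```text
pics
{'clock': 0.0, 'qpos': array([ 9.48883371e-01,  1.59051825e-01,  1.59828322e+00, -2.11928230e-05,
        1.38621738e+00, -2.10060625e-01]), 'qd': array([-0.00083774,  0.00100112,  0.00142333, -0.00208994,  0.00114602,
       -0.0004276 ]), 'joint_torque': array([ 8.73349563e-05, -3.95998406e+01, -3.31431878e+01, -2.04844423e-04,
        8.19278648e-03, -3.03499540e-06]), 'eef_pos': array([229.80714671, 526.39492662, 230.28982601]), 'ee_rot': array([-1.770231  ,  1.56883645, -2.18207942]), 'ft_force': array([-0.11656845,  0.53392622, -0.40213682]), 'moment': array([-0.07438236,  0.04343705, -0.02144449]), 'finger_gap': 1.001190020508664}
side {'camera_matrix': array([[522.31457735,   0.        , 324.37422357],
       [  0.        , 522.31457735, 244.72930654],
       [  0.        ,   0.        ,   1.        ]]), 'k1': -0.061705228067994194, 'pose': array([[ 9.51172935e-01, -1.63978514e-01,  2.61497791e-01,
         2.15032436e+02],
       [-3.08626216e-01, -4.93022763e-01,  8.13436177e-01,
        -1.02308530e+03],
       [-4.46169195e-03, -8.54423550e-01, -5.19557977e-01,
     
[... 270 characters left out ...]
339.2], 0.64)]
top {'camera_matrix': array([[522.15705127,   0.        , 316.32528739],
       [  0.        , 522.15705127, 243.62728567],
       [  0.        ,   0.        ,   1.        ]]), 'k1': -0.07309119641904106, 'pose': array([[ 1.17311815e-02, -9.81473690e-01,  1.91237483e-01,
         3.22680360e+02],
       [-9.99453363e-01, -1.74208711e-02, -2.80978274e-02,
         3.78933716e+01],
       [ 3.09088019e-02, -1.90803325e-01, -9.81141548e-01,
         1.29311657e+03],
       [ 0.00000000e+00,  0.00000000e+00,  0.00000000e+00,
         1.00000000e+00]])}
jar_mid [([242.8, 292.0], 0.74)]
cap_mid [([236.7, 295.6], 0.85)]
jar_rim [([239.1, 289.7], 0.53)]
pocket [([265.0, 381.8], 0.64)]
```

View pics/side0.png

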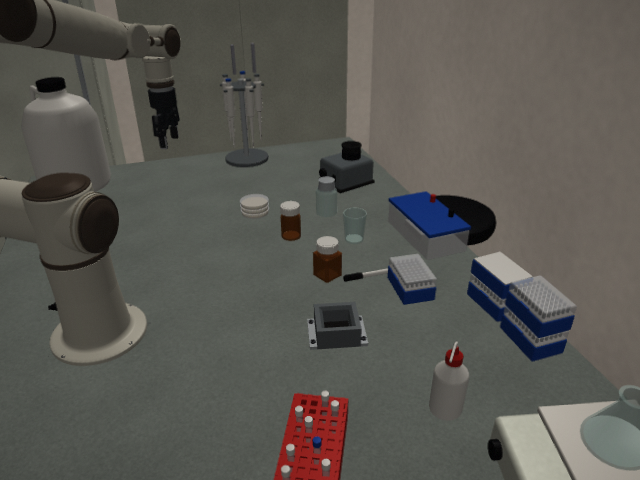

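View pics/top0.png

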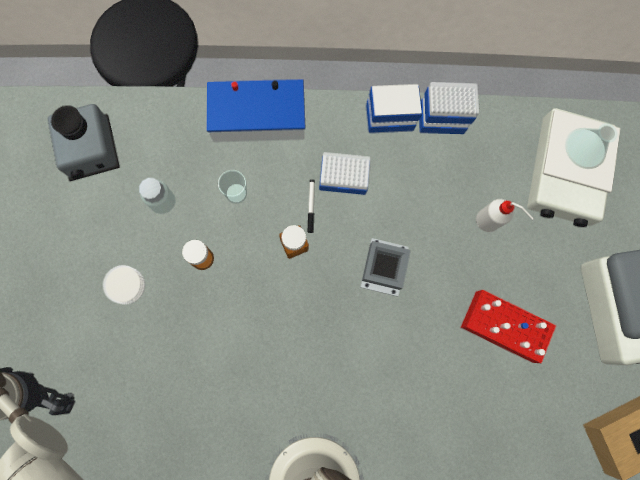

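The side view shows the square jar at about (327,258) and the holder at (337,325). In the top view they are at (293,240) and (386,266), with the pen's black end at (311,225), close to the jar. I'll zoom in next.

```bash
cat > h.py <<'E'
import numpy as np,cv2
from station import cams
def cam(n):
    c=cams.camera_info(n);return c['camera_matrix'],c['k1'],c['pose']
def proj(n,P):
    K,k,T=cam(n);P=np.atleast_2d(P).astype(float)
    R=T[:3,:3];p=(P-T[:3,3])@R
    s=p[:,:2]/p[:,2:];r2=(s**2).sum(1,keepdims=True);s=s*(1+k*r2)
    return np.c_[s[:,0]*K[0,0]+K[0,2],s[:,1]*K[1,1]+K[1,2]]
def onz(n,uv,z):
    K,k,T=cam(n)
    d=(np.array(uv,float)-K[:2,2])/np.diag(K)[:2];s=d.copy()
    for _ in range(20): s=d/(1+k*(s@s))
    v=T[:3,:3]@np.r_[s,1];o=T[:3,3]
    return o+v*(z-o[2])/v[2]
def sq(c,yaw,half,z):
    a=yaw+np.pi/4+np.arange(4)*np.pi/2
    return np.c_[c[0]+half*2**.5*np.cos(a),c[1]+half*2**.5*np.sin(a),np.full(4,z)]
def circ(c,r,z):
    a=np.linspace(0,2*np.pi,40);return np.c_[c[0]+r*np.cos(a),c[1]+r*np.sin(a),np.full(40,z)]
def crop(n,im,u0,v0,w,h,f,polys,out):
    c=cv2.resize(im[v0:v0+h,u0:u0+w],None,fx=f,fy=f,interpolation=cv2.INTER_CUBIC)
    for P,col in polys:
        q=((proj(n,P)-[u0,v0]+.5)*f-.5).round().astype(int)
        cv2.polylines(c,[q.reshape(-1,1,2)],True,col,1)
    cv2.imwrite(out,c)
E
python3 - <<'E'
from h import *
print('jar from top rim/cap',onz('top',(295.6,236.7),92),'mid',onz('top',(292,242.8),35),'side',onz('side',(331,247.8),92),onz('side',(327.1,265.2),35))
print('pocket',onz('top',(381.8,265),10),onz('side',(339.2,328.6),10))
im=cv2.imread('pics/top0.png');crop('top',im,265,165,170,140,4.7,[],'pics/t1.png')
im=cv2.imread('pics/side0.png');crop('side',im,290,225,150,130,4.6,[],'pics/s1.png')
E
```

```text
jar from top rim/cap [572.49823794  52.36847122  92.        ] mid [568.91179842  61.58568055  35.        ] side [573.75307674  38.36829706  92.        ] [566.42591524  47.84689443  35.        ]
pocket [ 521.30070511 -163.08483425   10.        ] [ 523.18971363 -170.47514894   10.        ]
```

View pics/t1.png

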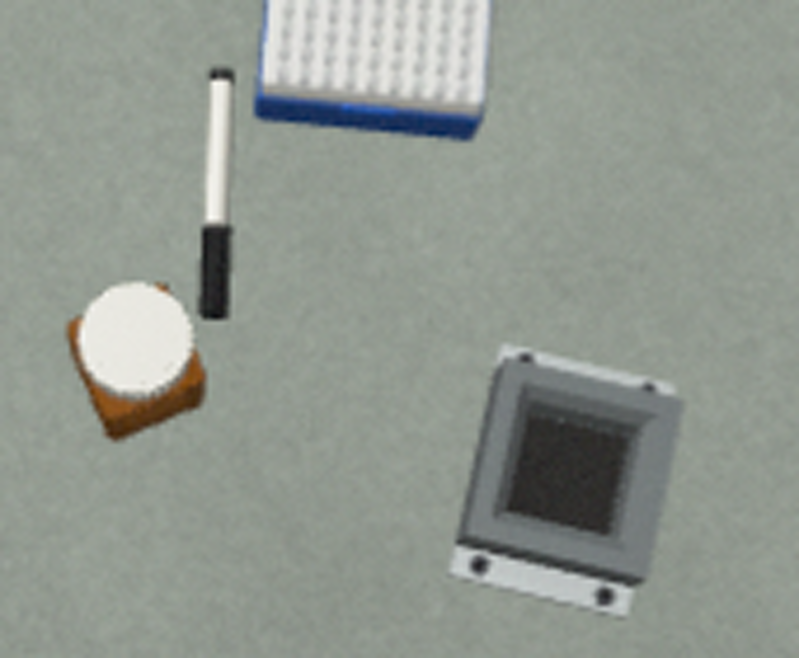

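View pics/s1.png

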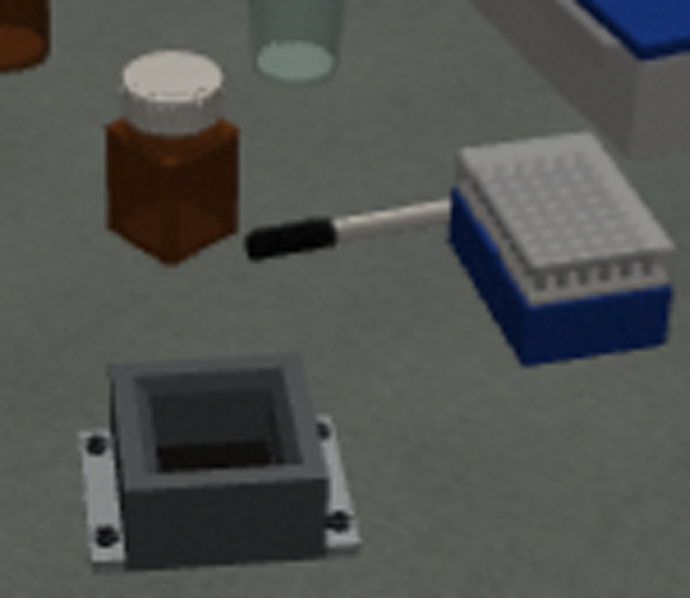

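```bash
cat > fit.py <<'E'
from h import *
from scipy.optimize import least_squares
def full(c,uvs):
    return uvs
T=lambda x,y:(265+(x+.5)/4.7-.5,165+(y+.5)/4.7-.5)
S=lambda x,y:(290+(x+.5)/4.6-.5,225+(y+.5)/4.6-.5)
def model(p,L):
    c,s=np.cos(p[2]),np.sin(p[2]);L=np.array(L,float)
    return np.c_[p[0]+c*L[:,0]-s*L[:,1],p[1]+s*L[:,0]+c*L[:,1],L[:,2]]
def fit(obs,p0):
    # obs list of (cam,uv,local)
    def f(p): return np.concatenate([(proj(n,model(p,[l]))[0]-uv) for n,uv,l in obs])
    r=least_squares(f,p0,loss='soft_l1');return r.x,f(r.x).reshape(-1,2).round(1)
# local frames: pocket long flange axis = x
# world: top image up=+x, left=+y
jt=[('top',T(116,438),(-28,28,0))]
ht=[('top',T(497,357),(48,48,50)),('top',T(684,398),(48,-48,50)),('top',T(642,581),(-48,-48,50)),('top',T(458,545),(-48,48,50)),
    ('top',T(628,615),(-64,-48,8)),('top',T(450,574),(-64,48,8))]
hs=[('side',S(110,368),(-48,48,50)),('side',S(301,355),(48,48,50)),('side',S(327,470),(48,-48,50)),('side',S(123,488),(-48,-48,50)),
    ('side',S(96,571),(-64,-48,0)),('side',S(358,547),(64,-48,0)),('side',S(80,433),(-64,48,8))]
for o in (ht,hs,ht+hs):
    x,r=fit(o,[521,-165,-0.2]);print('holder',x.round(3),r.tolist())
js=[('side',S(106,124),(-28,28,70)),('side',S(239,126),(28,-28,70)),('side',S(107,229),(-28,28,0)),('side',S(171,265),(-28,-28,0)),('side',S(238,234),(28,-28,0))]
x,r=fit(js,[570,50,-0.7]);print('jar side',x.round(3),r.tolist())
E
python3 fit.py
```

```text
holder [ 5.17393e+02 -1.67803e+02 -2.04000e-01] [[0.4, 0.3], [-1.0, 0.1], [0.8, -0.5], [1.0, -1.5], [-0.7, 0.3], [-0.6, 0.7]]
holder [ 5.16776e+02 -1.69794e+02 -2.14000e-01] [[-0.4, -1.4], [-0.2, -1.3], [0.8, 0.9], [0.5, 0.1], [-0.7, 0.2], [0.5, 1.2], [-0.4, -0.7]]
holder [ 5.17209e+02 -1.68606e+02 -2.09000e-01] [[0.9, 0.3], [-0.6, 0.3], [1.0, -0.4], [1.3, -1.5], [-0.5, 0.5], [-0.4, 0.7], [-0.4, -1.6], [-0.4, -1.6], [0.9, 0.5], [0.6, -0.2], [-0.5, -0.1], [0.5, 0.7], [-0.5, -0.9]]
jar side [5.69499e+02 5.64310e+01 4.27000e-01] [[-0.9, -0.0], [1.0, 0.2], [-0.6, -0.4], [-0.2, 0.9], [0.9, -0.8]]
```

Run:
```python
from h import *
j=(569.5,56,0.41);p=(517.2,-168.6,-.207)
g,r,b,y=(0,255,0),(0,0,255),(255,0,0),(0,255,255)
P=[(sq(j,j[2],28,0),g),(sq(j,j[2],28,70),y),(circ(j,28,103),r),(circ(j,28,81),r),(sq(p,p[2],48,50),g),(sq(p,p[2],30,10),r),(sq(p,p[2],37,50),y),(sq(p,p[2],48,0),b)]
crop('top',cv2.imread('pics/top0.png'),265,165,170,140,4.7,P,'pics/t2.png')
crop('side',cv2.imread('pics/side0.png'),290,225,150,130,4.6,P,'pics/s2.png')
```

```text
(no output)
```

View pics/t2.png

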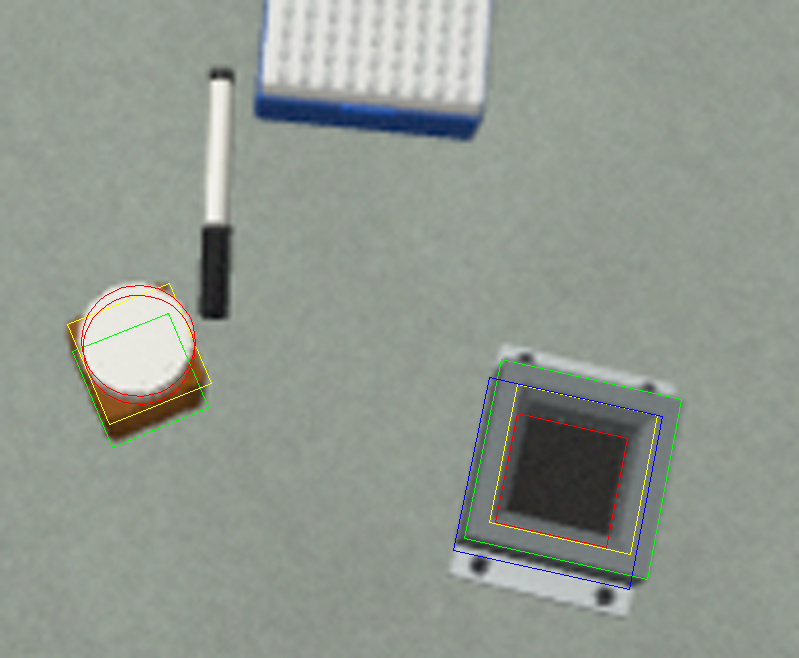

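View pics/s2.png

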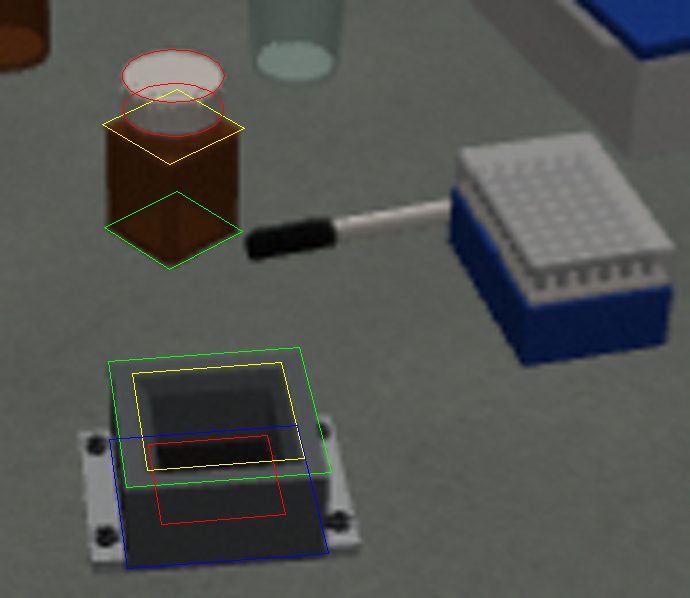

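Both overlays fit to within 1–2 px. I'll zoom in further on the holder to refine its position.

Run:
```python
from h import *
p=(517.2,-168.6,-.207)
g,r,b,y=(0,255,0),(0,0,255),(255,0,0),(0,255,255)
P=[(sq(p,p[2],48,50),g),(sq(p,p[2],30,10),r),(sq(p,p[2],30,43),b),(sq(p,p[2],37,50),y),]
for n,o in (('top',(355,232,62,68)),('side',(300,295,75,58))):
    im=cv2.imread(f'pics/{n}0.png')
    im=cv2.convertScaleAbs(im,alpha=1.6)
    a=f'pics/{n[0]}'
    f=8 if n=='top' else 10
    crop(n,im,*o,f,[],a+'3a.png');crop(n,im,*o,f,P,a+'3b.png')
A=cv2.imread('pics/t3a.png');
```

```text
(no output)
```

View pics/t3a.png

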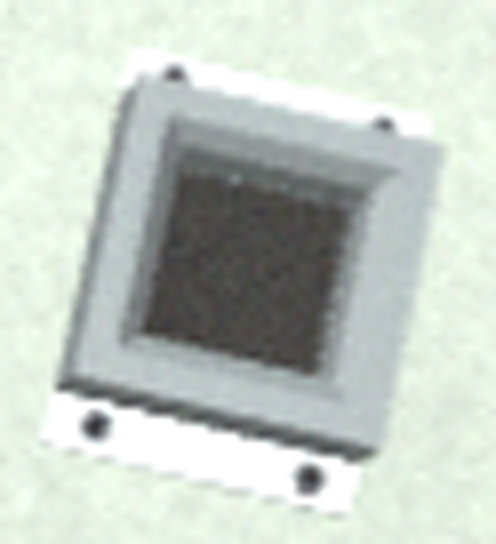

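View pics/t3b.png

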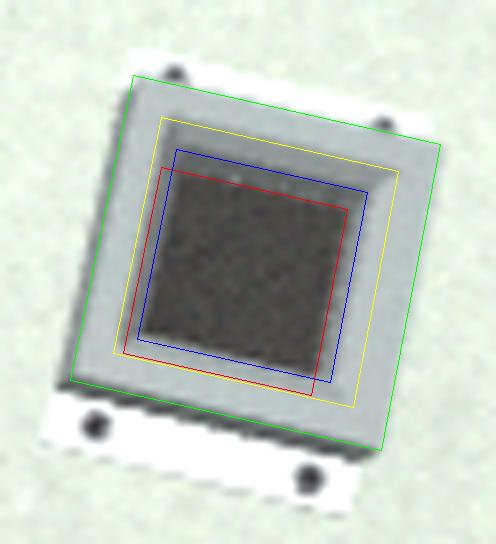

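View pics/s3b.png

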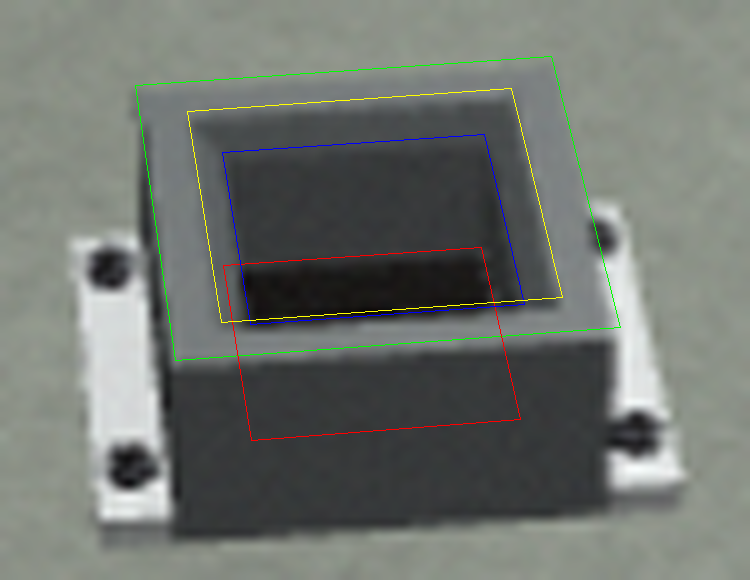

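Run:
```python
from h import *
im=cv2.imread('pics/top0.png');sub=im[215:260,270:310].min(axis=2)
n,l,st,ce=cv2.connectedComponentsWithStats((sub>190).astype(np.uint8))
i=1+np.argmax(st[1:,4]);print(st[i],ce[i]+[270,215], onz('top',ce[i]+[270,215],103))
im=cv2.imread('pics/side0.png');sub=im[230:260,312:345].min(axis=2)
n,l,st,ce=cv2.connectedComponentsWithStats((sub>140).astype(np.uint8))
i=1+np.argmax(st[1:,4]);print(st[i],ce[i]+[312,230], onz('side',ce[i]+[312,230],103))
# pen end & ground
print('pen',onz('top',(265+215/4.7,165+318/4.7),9),onz('top',(265+221/4.7,165+72/4.7),9))
from scipy.spatial.transform import Rotation as R
print(R.from_euler('xyz',[-1.770231,1.56883645,-2.18207942]).as_matrix().round(3))
```

```text
[ 12  10  24  23 428] [293.3411215  236.37383178] [570.89024123  57.50257769 103.        ]
[  5   6  21  11 172] [326.91860465 241.19767442] [568.39470001  54.91309735 103.        ]
pen [600.83277905  15.49479378   9.        ] [738.46310135  14.12541532   9.        ]
[[-0.001  0.4    0.916]
 [-0.002  0.916 -0.4  ]
 [-1.    -0.002 -0.   ]]
```

```bash
cat > go.py <<'E'
import sys
from h import *
from station import status
from scipy.spatial.transform import Rotation as R
def Rt(J):
    x=np.array([0,0,-1.]);y=np.array([np.cos(J),np.sin(J),0]);return np.c_[x,y,np.cross(x,y)]
def go(t,J):
    s=status.sense();M=R.from_euler('xyz',s['ee_rot']).as_matrix();p=s['eef_pos']
    yv=M[:,1];Jc=np.arctan2(yv[1],yv[0])
    d=M.T@(np.array(t)-p);w=R.from_matrix(M.T@Rt(J)).as_rotvec()
    print('t',round(s['clock'],2),'p',p.round(1),'J',round(Jc,3),'tilt',np.degrees(np.arccos(-M[2,0])).round(2),'gap',round(s['finger_gap'],3),'F',s['ft_force'].round(1),'M',s['moment'].round(2),'q6',s['qpos'][5].round(2))
    print('row',np.r_[d.round(1),w.round(4)].tolist())
if __name__=='__main__':
    a=list(map(float,sys.argv[1:]));go(a[:3],a[3])
E
python3 go.py 570 56.5 200 0.40
```

```text
t 0.5 p [230.2 526.9 231.3] J 1.159 tilt 0.0 gap 0.998 F [-0.2  0.   0.7] M [-0.01  0.02 -0.02] q6 -0.21
row [31.3, -295.1, 499.7, 0.759, 0.0, 0.0]
```

Emit:
jog_arm(series=[[0, -295, 500, 0.76, 0, 0], [0, -295, 500, 0.76, 0, 0], [0, -295, 500, 0.76, 0, 0], [0, -295, 500, 0.76, 0, 0], [0, -295, 500, 0.76, 0, 0], [0, -295, 500, 0.76, 0, 0], [0, -295, 500, 0.76, 0, 0], [0, -295, 500, 0.76, 0, 0]], hand=1)

```text
clock: 1.3
eef_pos: [465.5, 201.0, 231.6]
ee_rot: [1.52, 1.57, 0.348]
ft_force: [-0.2, 0.4, 0.2]
finger_gap: 1.0
```

```bash
python3 go.py 570 56.5 200 0.40
```

```text
t 1.3 p [465.5 201.  231.6] J 0.399 tilt 0.05 gap 1.0 F [-0.2  0.4  0.2] M [0.02 0.01 0.03] q6 -0.23
row [31.7, 40.2, 173.7, -0.0011, 0.0, -0.0009]
```

Emit:
jog_arm(series=[[0, 40, 174, 0, 0, 0], [0, 40, 174, 0, 0, 0], [0, 40, 174, 0, 0, 0], [0, 40, 174, 0, 0, 0], [30, 40, 174, 0, 0, 0], [60, 40, 174, 0, 0, 0], [60, 40, 174, 0, 0, 0], [60, 40, 174, 0, 0, 0]])

```text
clock: 2.1
eef_pos: [568.8, 58.0, 171.5]
ee_rot: [-2.06, 1.57, 3.052]
ft_force: [0.2, 0.9, -0.1]
finger_gap: 1.001
```

```bash
python3 go.py 570 56.5 72 0.40
python3 - <<'E'
from h import *
for n,o in (('top',(255,190,80,80)),('side',(270,170,110,110))):
    im=cams.get_image(n);cv2.imwrite(f'pics/{n}1.png',im);crop(n,im,*o,5,[],f'pics/{n}1c.png')
E
```

```text
t 2.1 p [568.8  58.  171.5] J 0.399 tilt 0.05 gap 1.001 F [ 0.2  0.9 -0.1] M [ 0.03 -0.04  0.01] q6 -0.51
row [99.5, 0.6, 1.9, -0.0009, -0.0004, 0.0007]
```

View pics/side1c.png

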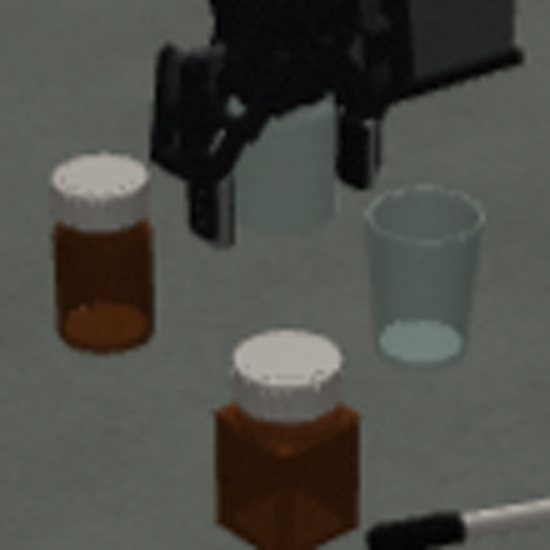

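View pics/top1c.png

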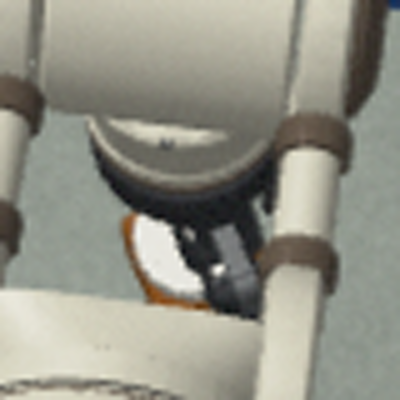

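The gripper is centred above the jar, with fingers at about (210,240) and (362,180) in the crop straddling the cap. I'll descend now.

Emit:
jog_arm(series=[[20, 0.6, 1.9, 0, 0, 0], [40, 0.6, 1.9, 0, 0, 0], [60, 0.6, 1.9, 0, 0, 0], [75, 0.6, 1.9, 0, 0, 0], [88, 0.6, 1.9, 0, 0, 0], [96, 0.6, 1.9, 0, 0, 0], [99.5, 0.6, 1.9, 0, 0, 0], [99.5, 0.6, 1.9, 0, 0, 0]])

```text
clock: 3.0
eef_pos: [570.4, 56.5, 71.8]
ee_rot: [2.483, 1.571, 1.311]
ft_force: [-0.3, -1.0, 0.1]
finger_gap: 1.001
```

```bash
python3 go.py 570 56.5 72 0.40
python3 - <<'E'
from h import *
for n,o in (('side',(285,205,90,90)),):
    im=cams.get_image(n);cv2.imwrite(f'pics/{n}2.png',im);crop(n,im,*o,6,[],f'pics/{n}2c.png')
E
```

```text
t 3.0 p [570.4  56.5  71.8] J 0.399 tilt 0.0 gap 1.001 F [-0.3 -1.   0.1] M [-0.02  0.04 -0.03] q6 -0.51
row [-0.2, -0.3, -0.2, -0.001, -0.0, -0.0]
```

View pics/side2c.png

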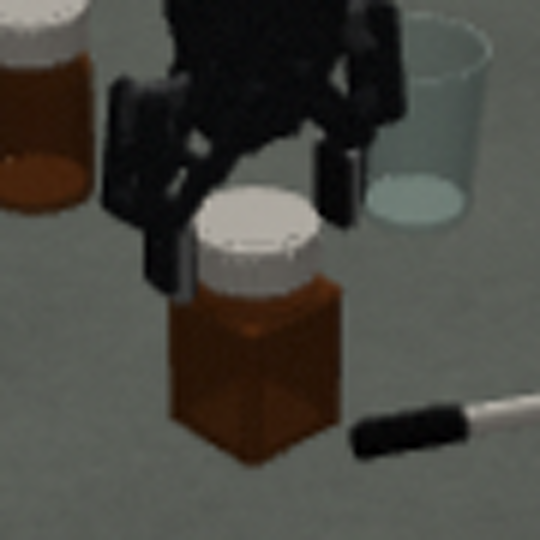

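The fingers straddle the cap at cap height, tips at about (170,300) and (340,225) in the crop. I'll close on it.

Emit:
jog_arm(series=[[0, 0, 0, 0, 0, 0], [0, 0, 0, 0, 0, 0], [0, 0, 0, 0, 0, 0], [0, 0, 0, 0, 0, 0], [0, 0, 0, 0, 0, 0], [0, 0, 0, 0, 0, 0], [0, 0, 0, 0, 0, 0], [0, 0, 0, 0, 0, 0]], hand=0, grip_force=60)

```text
clock: 3.85
eef_pos: [570.7, 56.3, 72.7]
ee_rot: [0.888, 1.57, -0.284]
ft_force: [-1.5, -0.0, 5.7]
finger_gap: 0.642
```

```bash
python3 go.py 570 56.5 180 0.40
python3 - <<'E'
from h import *
for n,o in (('side',(285,205,90,90)),):
    im=cams.get_image(n);cv2.imwrite(f'pics/{n}3.png',im);crop(n,im,*o,6,[],f'pics/{n}3c.png')
E
```

```text
t 3.85 p [570.7  56.3  72.7] J 0.399 tilt 0.05 gap 0.642 F [-1.5 -0.   5.7] M [-0.04  0.31 -0.04] q6 -0.51
row [-107.3, -0.5, -0.4, -0.0009, 0.0006, -0.0007]
```

View pics/side3c.png

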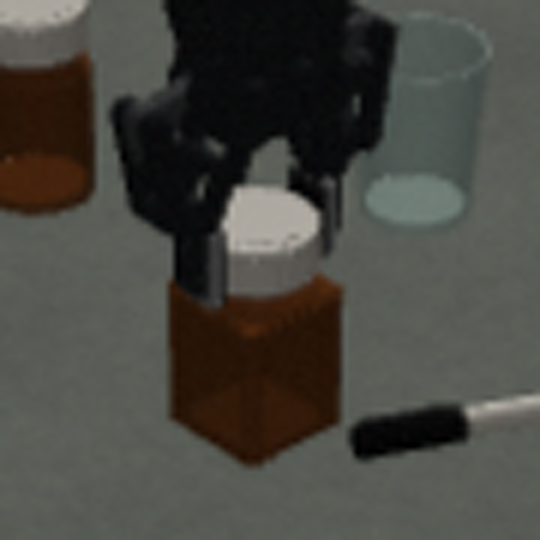

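Emit:
jog_arm(series=[[-5, 0, 0, 0, 0, 0], [-15, 0, 0, 0, 0, 0], [-30, 0, 0, 0, 0, 0], [-48, 0, 0, 0, 0, 0], [-66, 0, 0, 0, 0, 0], [-82, 0, 0, 0, 0, 0], [-95, 0, 0, 0, 0, 0], [-100, 0, 0, 0, 0, 0]])

```text
clock: 4.7
eef_pos: [571.3, 56.4, 174.2]
ee_rot: [1.072, 1.567, -0.1]
ft_force: [0.7, -0.1, -2.1]
finger_gap: 0.64
```

```bash
python3 go.py 517.2 -168.8 172 -0.21
python3 - <<'E'
from h import *
for n,o in (('side',(285,165,90,90)),):
    im=cams.get_image(n);cv2.imwrite(f'pics/{n}4.png',im);crop(n,im,*o,6,[],f'pics/{n}4c.png')
E
```

```text
t 4.7 p [571.3  56.4 174.2] J 0.399 tilt 0.19 gap 0.64 F [ 0.7 -0.1 -2.1] M [-0.03 -0.03 -0.01] q6 -0.51
row [2.1, -137.3, 186.5, 0.6091, 0.0007, -0.0034]
```

View pics/side4c.png

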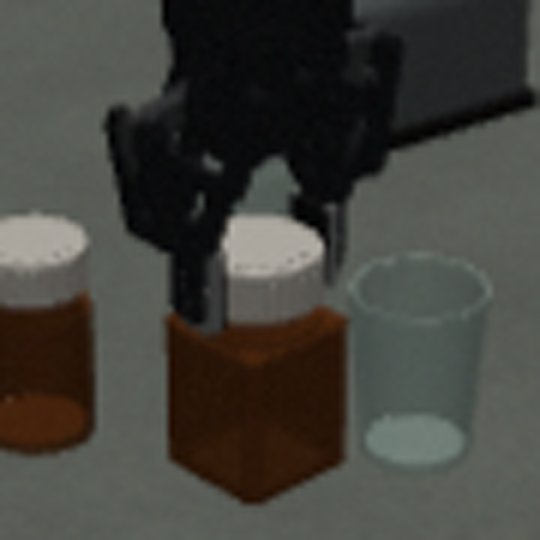

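Lifted: the jar hangs upright under the cap, at about (255,410) in the crop. Next I'll carry it over the pocket and turn it to line up.

Emit:
jog_arm(series=[[0, -8, 11, 0.03, 0, 0], [0, -26, 35, 0.11, 0, 0], [0, -49, 67, 0.22, 0, 0], [0, -73, 99, 0.33, 0, 0], [0, -96, 130, 0.44, 0, 0], [0, -118, 160, 0.53, 0, 0], [0, -132, 179, 0.585, 0, 0], [2, -137.3, 186.5, 0.609, 0, 0]])

```text
clock: 5.55
eef_pos: [514.7, -171.4, 168.9]
ee_rot: [-1.328, 1.569, -3.115]
ft_force: [0.0, 0.2, -2.8]
finger_gap: 0.64
```

```bash
python3 go.py 517.2 -168.8 172 -0.21
python3 - <<'E'
from h import *
p=(517.2,-168.8,-.21);g,r,y=(0,255,0),(0,0,255),(0,255,255)
P=[(sq(p,p[2],48,50),g),(sq(p,p[2],28,98),y),(sq(p,p[2],28,168),r)]
for n,o in (('side',(285,215,100,130)),('top',(345,220,90,90))):
    im=cams.get_image(n);cv2.imwrite(f'pics/{n}5.png',im);crop(n,im,*o,4.6 if n=='side' else 6,P,f'pics/{n}5c.png')
E
```

```text
t 5.55 p [ 514.7 -171.4  168.9] J -0.215 tilt 0.09 gap 0.64 F [ 0.   0.2 -2.8] M [ 0.07 -0.02 -0.03] q6 -0.33
row [-3.1, 1.9, -3.0, -0.0055, 0.0004, 0.0015]
```

View pics/side5c.png

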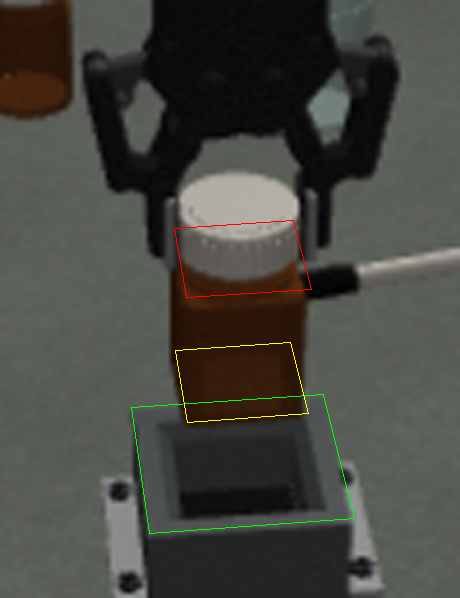

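View pics/top5c.png

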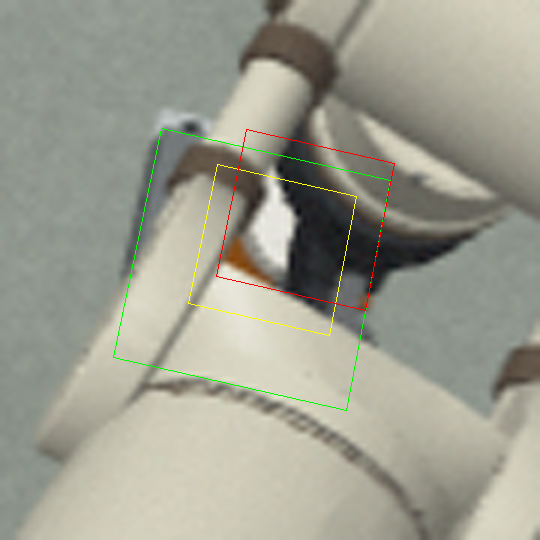

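Emit:
jog_arm(series=[[0, 0, 0, 0, 0, 0], [0, 0, 0, 0, 0, 0], [0, 0, 0, 0, 0, 0], [0, 0, 0, 0, 0, 0], [0, 0, 0, 0, 0, 0], [0, 0, 0, 0, 0, 0], [0, 0, 0, 0, 0, 0], [0, 0, 0, 0, 0, 0]])

```text
clock: 6.45
eef_pos: [516.2, -168.8, 169.8]
ee_rot: [0.697, 1.571, -1.083]
ft_force: [-0.6, -0.8, -2.0]
finger_gap: 0.641
```

```bash
python3 go.py 517.2 -168.8 172 -0.21
python3 - <<'E'
from h import *
p=(517.2,-168.8,-.21);g,r,y=(0,255,0),(0,0,255),(0,255,255)
P=[(sq(p,p[2],28,97.5),y),(sq(p,p[2],28,167.5),r),(circ(p,28,200.5),g)]
n='side';o=(310,240,70,100)
im=cams.get_image(n);cv2.imwrite(f'pics/{n}6.png',im);im=cv2.convertScaleAbs(im,alpha=2);crop(n,im,*o,5.9,[],f'pics/{n}6a.png');crop(n,im,*o,5.9,P,f'pics/{n}6b.png')
cv2.imwrite('pics/side6c.png',np.hstack([cv2.imread('pics/side6a.png'),cv2.imread('pics/side6b.png')])[:,:800])
E
```

```text
t 6.45 p [ 516.2 -168.8  169.8] J -0.21 tilt 0.0 gap 0.641 F [-0.6 -0.8 -2. ] M [ 0.03 -0.01 -0.02] q6 -0.33
row [-2.2, 1.0, -0.2, 0.0, 0.0001, -0.0001]
```

View pics/side6c.png

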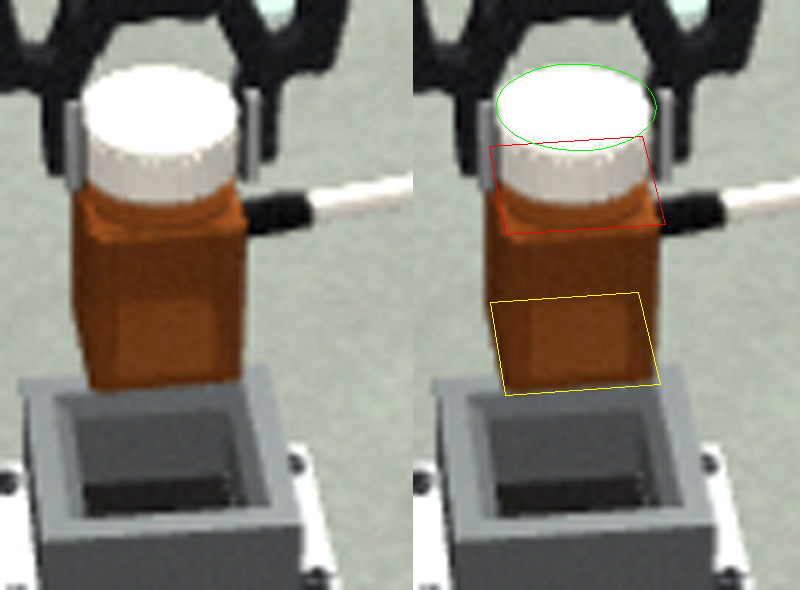

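```bash
cat > f2.py <<'E'
from fit import *
S2=lambda x,y:(310+(x+.5)/5.9-.5,240+(y+.5)/5.9-.5)
js=[('side',S2(91,392),(-28,-28,97)),('side',S2(243,380),(28,-28,97)),('side',S2(93,238),(-28,-28,167)),('side',S2(246,228),(28,-28,167)),('side',S2(73,310),(-28,28,97))]
x,r=fit(js,[516,-168,-.2]);print('JAR',x.round(3),r.tolist())
js=[(n,u,(a,b,c+1)) for n,u,(a,b,c) in js]
x,r=fit(js,[516,-168,-.2]);print('JAR+1',x.round(3),r.tolist())
E
python3 f2.py|grep JAR
python3 - <<'E'
import sys;sys.path.insert(0,'.')
from h import *
im=cv2.imread('pics/side6.png')
sub=im[248:272,320:355].min(axis=2)
n,l,st,ce=cv2.connectedComponentsWithStats((sub>140).astype(np.uint8));i=1+np.argmax(st[1:,4]);print(st[i],onz('side',ce[i]+[320,248],200.3))
E
```

```text
JAR [ 5.15825e+02 -1.68539e+02 -1.87000e-01] [[-0.1, 0.8], [0.3, 0.7], [-0.5, -0.2], [0.6, -0.6], [-0.3, -0.9]]
JAR+1 [ 5.15384e+02 -1.69830e+02 -1.87000e-01] [[-0.1, 0.9], [0.3, 0.7], [-0.6, -0.2], [0.6, -0.6], [-0.3, -0.9]]
[  5   4  25  14 278] [ 515.65156469 -170.56618951  200.3       ]
```

Emit:
jog_arm(series=[[8, 1.2, 0.3, 0.015, 0, 0], [20, 1.2, 0.3, 0.015, 0, 0], [32, 1.2, 0.3, 0.015, 0, 0], [40, 1.2, 0.3, 0.015, 0, 0], [45, 1.2, 0.3, 0.015, 0, 0], [49, 1.2, 0.3, 0.015, 0, 0], [53, 1.2, 0.3, 0.015, 0, 0], [56, 1.2, 0.3, 0.015, 0, 0]])

```text
clock: 7.3
eef_pos: [518.5, -170.8, 116.4]
ee_rot: [0.966, 1.567, -0.829]
ft_force: [0.9, -0.2, -1.8]
finger_gap: 0.641
```

```bash
python3 go.py 517.3 -169.3 113.8 -0.225
python3 - <<'E'
from h import *
n='side';o=(310,240,70,100)
im=cams.get_image(n);cv2.imwrite(f'pics/{n}7.png',im);im=cv2.convertScaleAbs(im,alpha=2);crop(n,im,*o,5.9,[],f'pics/{n}7a.png')
E
```

```text
t 7.3 p [ 518.5 -170.8  116.4] J -0.225 tilt 0.24 gap 0.641 F [ 0.9 -0.2 -1.8] M [-0.04  0.07 -0.02] q6 -0.31
row [2.6, -1.6, -1.2, -0.0001, 0.0024, -0.0035]
```

View pics/side7a.png

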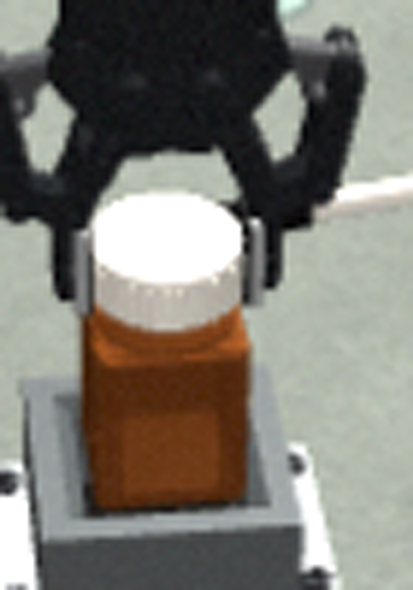

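Emit:
jog_arm(series=[[1, 0, 0, 0, 0, 0], [2, 0, 0, 0, 0, 0], [4, 0, 0, 0, 0, 0], [6, 0, 0, 0, 0, 0], [8, 0, 0, 0, 0, 0], [10, 0, 0, 0, 0, 0], [12, 0, 0, 0, 0, 0], [13, 0, 0, 0, 0, 0]])

```text
clock: 8.15
eef_pos: [517.2, -169.4, 100.6]
ee_rot: [-0.567, 1.571, -2.363]
ft_force: [-0.8, -3.0, -0.5]
finger_gap: 0.639
```

```bash
python3 go.py 517.3 -169.3 100.8 -0.225
```

```text
t 8.15 p [ 517.2 -169.4  100.6] J -0.225 tilt 0.02 gap 0.639 F [-0.8 -3.  -0.5] M [-0.61  0.13  0.01] q6 -0.31
row [-0.2, 0.0, -0.1, -0.0, 0.0002, 0.0001]
```

Emit:
jog_arm(series=[[1, -0.1, 1, 0, 0, 0], [3, -0.1, 1, 0, 0, 0], [5, -0.1, 1, 0, 0, 0], [7, -0.1, 1, 0, 0, 0], [9, -0.1, 1, 0, 0, 0], [11, -0.1, 1, 0, 0, 0], [13, -0.1, 1, 0, 0, 0], [14, -0.1, 1, 0, 0, 0]])

```text
clock: 8.95
eef_pos: [516.8, -170.1, 86.5]
ee_rot: [-2.087, 1.57, 2.4]
ft_force: [0.4, -1.0, -1.5]
finger_gap: 0.641
```

```bash
python3 go.py 517.3 -170 82.7 -0.225
```

```text
t 8.95 p [ 516.8 -170.1   86.5] J -0.225 tilt 0.03 gap 0.641 F [ 0.4 -1.  -1.5] M [-0.17  0.03 -0.06] q6 -0.32
row [3.8, 0.4, -0.2, 0.0, -0.0002, 0.0004]
```

Emit:
jog_arm(series=[[1, 0, 0.3, 0, 0, 0], [2, 0, 0.3, 0, 0, 0], [2.5, 0, 0.3, 0, 0, 0], [3, 0, 0.3, 0, 0, 0], [3.5, 0, 0.3, 0, 0, 0], [4, 0, 0.3, 0, 0, 0], [4.5, 0, 0.3, 0, 0, 0], [5, 0, 0.3, 0, 0, 0]])

```text
clock: 9.75
eef_pos: [517.2, -170.5, 82.8]
ee_rot: [2.446, 1.571, 0.651]
ft_force: [-3.8, 3.2, 8.9]
finger_gap: 0.64
```

```bash
python3 go.py 517.3 -170 82.7 -0.225
```

```text
t 9.75 p [ 517.2 -170.5   82.8] J -0.225 tilt 0.02 gap 0.64 F [-3.8  3.2  8.9] M [ 0.51  0.68 -0.07] q6 -0.32
row [0.1, 0.0, -0.5, 0.0001, -0.0002, -0.0002]
```

Run:
```python
from h import *
p=(516.8,-169.8,-.214);g,r,y=(0,255,0),(0,0,255),(0,255,255)
P=[(sq(p,p[2],28,80),r),(circ(p,28,113),g)]
n='side';o=(310,240,70,100)
im=cams.get_image(n);cv2.imwrite(f'pics/{n}8.png',im);im=cv2.convertScaleAbs(im,alpha=2);crop(n,im,*o,5.9,[],f'pics/{n}8a.png');crop(n,im,*o,5.9,P,f'pics/{n}8b.png')
cv2.imwrite('pics/side8c.png',np.hstack([cv2.imread('pics/side8a.png'),cv2.imread('pics/side8b.png')])[:,:800])
```

View pics/side8c.png

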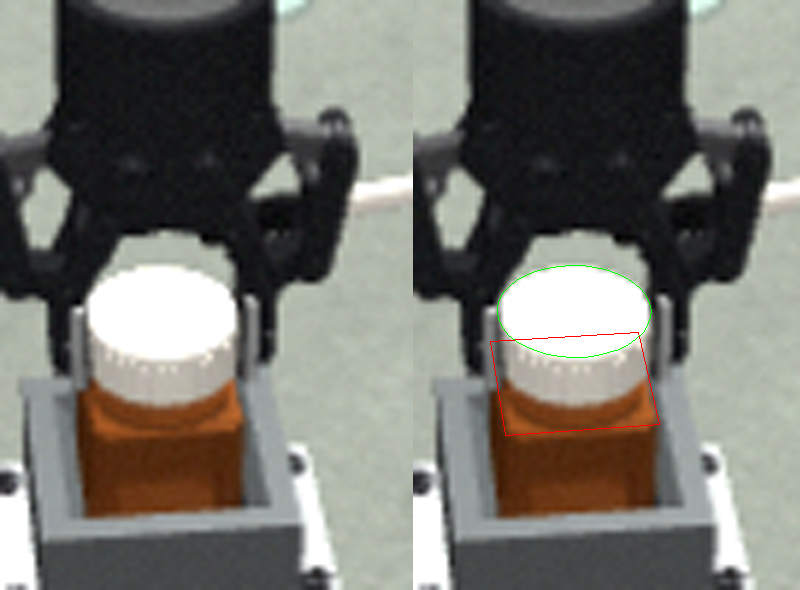

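The jar is seated: the cap top at about (575,310) matches the predicted seated ellipse, and the floor contact came at the predicted height. I'll raise the grip and start unscrewing.

Emit:
jog_arm(series=[[0, 0, -0.3, 0, 0, 0], [0, 0, -0.3, 0, 0, 0], [0, 0, -0.3, 0, 0, 0], [0, 0, -0.3, -0.06, 0, 0], [0, 0, -0.3, -0.14, 0, 0], [0, 0, -0.3, -0.24, 0, 0], [0, 0, -0.3, -0.36, 0, 0], [0, 0, -0.3, -0.48, 0, 0]], grip_force=100)

```text
clock: 10.6
eef_pos: [518.7, -170.8, 83.8]
ee_rot: [1.024, 1.567, -0.287]
ft_force: [-0.5, 2.1, 9.0]
finger_gap: 0.632
```

```bash
python3 go.py 517.2 -170 82.7 1.1
```

```text
t 10.6 p [ 518.7 -170.8   83.8] J 0.259 tilt 0.23 gap 0.632 F [-0.5  2.1  9. ] M [ 0.4   0.1  -0.24] q6 -0.8
row [1.1, -1.2, -1.2, -0.841, 0.0034, -0.0024]
```

Emit:
jog_arm(series=[[0, 0, 0, -0.12, 0, 0], [0, 0, 0, -0.25, 0, 0], [0, 0, 0, -0.38, 0, 0], [0, 0, 0, -0.51, 0, 0], [0, 0, 0, -0.64, 0, 0], [0, 0, 0, -0.76, 0, 0], [0, 0, 0, -0.87, 0, 0], [0, 0, 0, -0.94, 0, 0]])

```text
clock: 11.4
eef_pos: [519.3, -170.8, 84.6]
ee_rot: [0.12, 1.565, -0.252]
ft_force: [-0.4, 3.3, 11.4]
finger_gap: 0.636
```

```bash
python3 go.py 517.2 -170 82.7 1.2
```

```text
t 11.4 p [ 519.3 -170.8   84.6] J 1.198 tilt 0.31 gap 0.636 F [-0.4  3.3 11.4] M [ 0.67  0.09 -0.09] q6 -1.74
row [1.9, -0.1, -2.3, -0.0018, 0.0053, -0.0006]
```

Emit:
jog_arm(series=[[0, 0, 0, 0, 0, 0], [0, 0, 0, 0, 0, 0], [0, 0, 0, 0, 0, 0], [0, 0, 0, 0, 0, 0], [0, 0, 0, 0, 0, 0], [0, 0, 0, 0, 0, 0], [0, 0, 0, 0, 0, 0], [0, 0, 0, 0, 0, 0]])

```text
clock: 12.2
eef_pos: [519.2, -170.8, 84.6]
ee_rot: [0.056, 1.566, -0.319]
ft_force: [-1.0, 2.6, 11.0]
finger_gap: 0.63
```

```bash
python3 go.py 517.2 -170 82.7 1.2
python3 - <<'E'
from h import *
for n,o in (('side',(310,240,70,100)),('top',(345,220,90,90))):
    im=cams.get_image(n);cv2.imwrite(f'pics/{n}9.png',im);im=cv2.convertScaleAbs(im,alpha=2 if n=='side' else 1);crop(n,im,*o,5.9,[],f'pics/{n}9a.png')
E
```

```text
t 12.2 p [ 519.2 -170.8   84.6] J 1.195 tilt 0.29 gap 0.63 F [-1.   2.6 11. ] M [0.54 0.17 0.06] q6 -1.74
row [1.9, 0.0, -2.2, -0.0048, 0.005, -0.0003]
```

View pics/side9a.png

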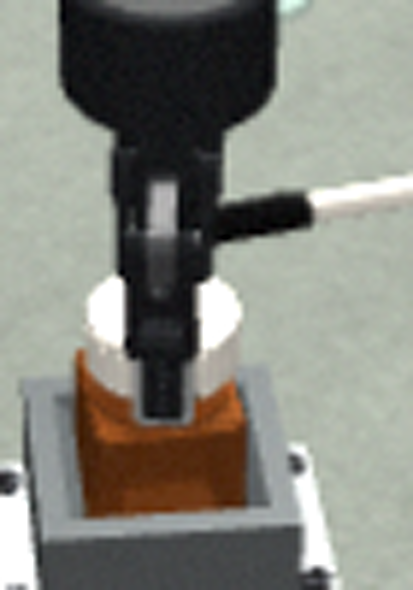

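The jar still sits in the pocket after an 81° turn (cap at about (165,330) in the crop). I'll test-lift gently and watch the force.

Emit:
jog_arm(series=[[-1, 0, 0, 0, 0, 0], [-2, 0, 0, 0, 0, 0], [-3, 0, 0, 0, 0, 0], [-4, 0, 0, 0, 0, 0], [-5, 0, 0, 0, 0, 0], [-6, 0, 0, 0, 0, 0], [-7, 0, 0, 0, 0, 0], [-8, 0, 0, 0, 0, 0]])

```text
clock: 13.1
eef_pos: [516.9, -170.2, 89.8]
ee_rot: [3.139, 1.57, 2.763]
ft_force: [0.6, 0.3, -0.8]
finger_gap: 0.632
```

```bash
python3 go.py 517.2 -170 111 1.2
python3 - <<'E'
from h import *
for n,o in (('side',(310,240,70,100)),):
    im=cams.get_image(n);cv2.imwrite(f'pics/{n}10.png',im);im=cv2.convertScaleAbs(im,alpha=2 if n=='side' else 1);crop(n,im,*o,5.9,[],f'pics/{n}10a.png')
E
```

```text
t 13.1 p [ 516.9 -170.2   89.8] J 1.195 tilt 0.02 gap 0.632 F [ 0.6  0.3 -0.8] M [ 0.01 -0.1   0.  ] q6 -1.74
row [-21.2, 0.3, 0.2, -0.005, -0.0004, -0.0]
```

View pics/side10a.png

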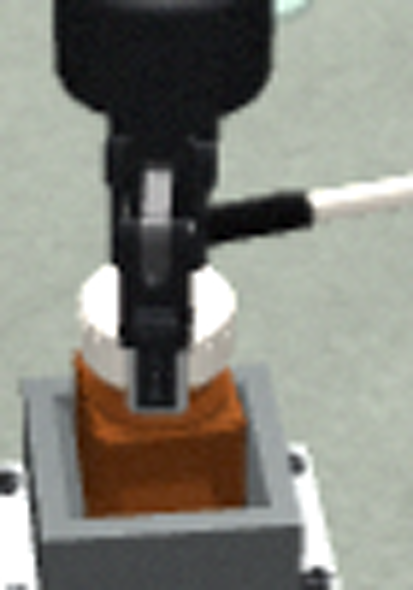

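The wrist reads about −0.8 N, so only the cap is on it, and the jar stayed down. I'll lift to about 20 mm clearance.

Emit:
jog_arm(series=[[-3, 0, 0, 0, 0, 0], [-8, 0, 0, 0, 0, 0], [-14, 0, 0, 0, 0, 0], [-20, 0, 0, 0, 0, 0], [-25, 0, 0, 0, 0, 0], [-29, 0, 0, 0, 0, 0], [-31, 0, 0, 0, 0, 0], [-31, 0, 0, 0, 0, 0]])

```text
clock: 13.95
eef_pos: [517.2, -170.3, 121.2]
ee_rot: [-0.116, 1.57, -0.492]
ft_force: [-0.2, 0.1, -1.3]
finger_gap: 0.633
```

Emit:
jog_arm(series=[[0, 0, 0, 0, 0, 0], [0, 0, 0, 0, 0, 0], [0, 0, 0, 0, 0, 0], [0, 0, 0, 0, 0, 0], [0, 0, 0, 0, 0, 0], [0, 0, 0, 0, 0, 0], [0, 0, 0, 0, 0, 0], [0, 0, 0, 0, 0, 0]])

```text
clock: 14.75
eef_pos: [517.0, -170.2, 120.8]
ee_rot: [-2.54, 1.571, -2.915]
ft_force: [-0.4, -0.0, 0.2]
finger_gap: 0.632
```

```bash
python3 go.py 517.2 -170 121 1.2
python3 - <<'E'
from h import *
p=(516.8,-169.8,-.214);g,r,y=(0,255,0),(0,0,255),(0,255,255)
P=[(sq(p,p[2],28,80),r),(circ(p,20.5,108),y),(circ(p,28,128),g)]
for n,o in (('side',(310,230,68,100)),):
    im=cams.get_image(n);cv2.imwrite(f'pics/{n}11.png',im);im=cv2.convertScaleAbs(im,alpha=2);crop(n,im,*o,5.9,[],f'pics/a.png');crop(n,im,*o,5.9,P,f'pics/b.png')
cv2.imwrite('pics/side11c.png',np.hstack([cv2.imread('pics/a.png'),cv2.imread('pics/b.png')])[:,:800])
E
```

```text
t 14.75 p [ 517.  -170.2  120.8] J 1.195 tilt 0.0 gap 0.632 F [-0.4 -0.   0.2] M [ 0.04 -0.02 -0.02] q6 -1.74
row [-0.2, 0.3, 0.1, -0.005, -0.0, 0.0]
```

View pics/side11c.png

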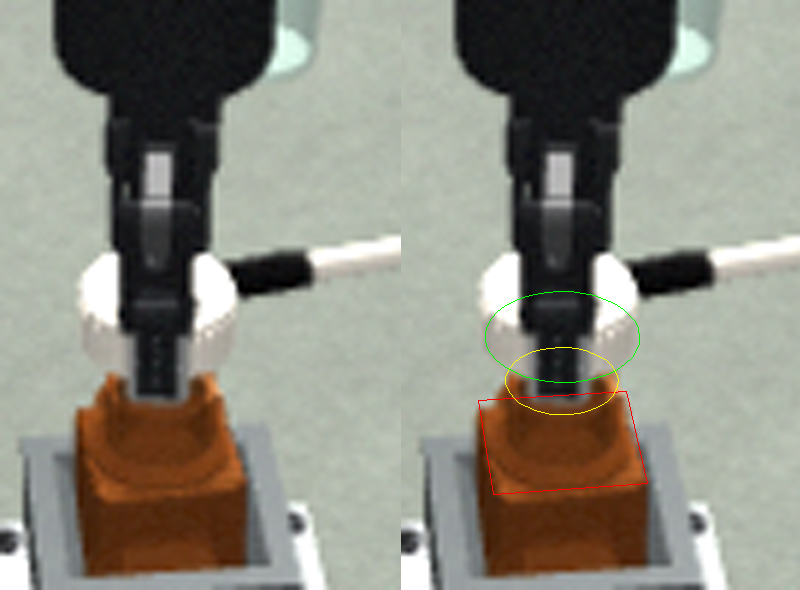

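The cap is held level, centred, and about 20 mm clear of the mouth: its lower edge at about (160,378) in the crop matches the predicted ellipse. The jar is still down in the pocket, so I'm handing in.

```bash
python3 -c "
from station import workorder
print(workorder.job_done())"
```

```text
the job is handed in; nothing more can be done
None
```

The square jar is open and the job is handed in, at about 15 s on the clock; no verdict was reported. I lifted the jar by its cap, turned it to line up with the pocket and seated it. I then unscrewed the cap anticlockwise by about 81° of tool rotation and lifted it off.

**Last checks**
- **Seating:** floor contact came at the predicted height, and the side camera showed the jar fully down with the cap where a seated jar should have it.
- **Release:** on the first test lift the wrist carried only about 0.8 N, so the jar stayed behind. The last picture shows the mouth open and the jar still down.
- **Cap:** it is gripped with zero measured tool tilt, the tool within about 1 mm of where I measured the jar's axis, lower edge about 20 mm above the rim.

**Less certain**
- While seating and unscrewing, the tool sat 1–2 mm off its commanded position because it was pressing down with about 10 N. This went away on lifting.
- I did not measure the cap's turn relative to the jar. I infer it from the tool rotation and the threads letting go: roughly 73–81°, allowing for play in the pocket.
- My position fits of the holder and the jar from the two cameras differed by 1–2 mm. The chamfer and one small correction took that up.

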